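# Draw the red clip tray out of the drawer units

## Task

Three small drawer units stand side by side, and the yellow-fronted tray has been left part-way out. Push it fully home with the fingertips, then hook a fingertip behind the lip of the red-fronted tray and draw it fully out to its stop, ready for someone to pick clips from it. Grasp nothing: do not pinch the red front, touch the clips, open the blue tray or shift the things lying around.

Things in the scene. Friction and masses are not known exactly. Their poses are not given: they have to be found in the camera images.
- red_tray (a joint): how far the red-fronted tray is drawn out of its unit, in m: 0 = fully home, 0.110 = fully out against its stop; it slides towards the robot side along -x of red_lip_top. It slides with about 2.5 N of friction (rising with speed, 8 N per m/s), stays where it is left and meets a firm stop at each end.
- red_lip_top (a point): middle of the top edge of the tray's red front (the lip), moving with the tray. x points level into the unit (it is drawn out along -x), y along the lip to the left, z up. The front is an upright red plate, 10 mm thick (5 mm each way of this point), 90 mm wide, from 12 to 58 mm above the table, 10 mm higher than the tray sides.
- red_well (a point): middle of the floor of the empty finger well behind the red front; same axes, moves with the tray. Open above, 54 mm long (x), 84 mm wide, floor 17 mm above the table, 32 mm behind the lip's mid-line; a divider shuts it off from the bin. With the tray home, the grey unit (roof 64 mm above the table) begins 33 mm behind this point.
- yellow_tray (a joint): how far the yellow-fronted tray is drawn out of its unit, in m: 0 = fully home, 0.110 = fully out against its stop; it slides towards the robot side along -x of yellow_lip_top. It slides with about 2.5 N of friction (rising with speed, 8 N per m/s), stays where it is left and meets a firm stop at each end.
- yellow_lip_top (a point): middle of the top edge of the tray's yellow front (the lip), moving with the tray. x points level into the unit (it is drawn out along -x), y along the lip to the left, z up. The front is an upright yellow plate, 10 mm thick (5 mm each way of this point), 90 mm wide, from 12 to 58 mm above the table, 10 mm higher than the tray sides.
- yellow_well (a point): middle of the floor of the empty finger well behind the yellow front; same axes, moves with the tray. Open above, 54 mm long (x), 84 mm wide, floor 17 mm above the table, 32 mm behind the lip's mid-line; a divider shuts it off from the bin. With the tray home, the grey unit (roof 64 mm above the table) begins 33 mm behind this point.
- blue_tray (a joint): how far the blue-fronted tray is drawn out of its unit, in m: 0 = fully home, 0.110 = fully out against its stop; it slides towards the robot side along -x of blue_lip_top. It slides with about 2.5 N of friction (rising with speed, 8 N per m/s), stays where it is left and meets a firm stop at each end.
- blue_lip_top (a point): middle of the top edge of the tray's blue front (the lip), moving with the tray. x points level into the unit (it is drawn out along -x), y along the lip to the left, z up. The front is an upright blue plate, 10 mm thick (5 mm each way of this point), 90 mm wide, from 12 to 58 mm above the table, 10 mm higher than the tray sides.
- red_bin (a point): middle of the floor of the red tray's bin, behind the divider; moves with the tray. Axes as at red_lip_top; the bin is 158 mm long (x), 84 mm wide, with 31 mm deep walls. It lies under the unit's roof while the tray is home.
- clip_box: Bystander, loose, to be left alone: an orange and black carton of binder clips, 55 x 85 x 35 mm, standing on top of the units towards the back. Origin under its middle.
- tape_roll: Bystander, loose, to be left alone: a pale roll of tape, 70 mm across, 24 mm high, lying on top of the units towards the back. Origin under its middle.
- c_clamp: Bystander, loose, to be left alone: a metal C-clamp lying on the table to the left of the units (+y side), about 60 x 130 mm, 18 mm high. Origin under its middle.
- carton: Bystander, loose, to be left alone: a red and white striped carton, 85 x 60 x 50 mm high, on the table to the left of the units, towards the robot. Origin under its middle.
- jar: Bystander, loose, to be left alone: an amber jar with black lid, 56 mm across, 75 mm high, on the table to the right of the units (-y side). Origin under its middle.
- driver: Bystander, loose, to be left alone: a screwdriver lying on the table to the right of the units, towards the robot. Origin under its middle.
- clip0: a loose black tube clip with a red thumb knob, about 65 x 30 x 18 mm, lying in the bin of the red tray (out of sight while the tray is home). Origin under its middle.
- clip1: a loose black tube clip with a red thumb knob, about 65 x 30 x 18 mm, lying in the bin of the red tray (out of sight while the tray is home). Origin under its middle.

How it is judged:
On the way, in this order (a step that is already met when the one before it is completed fails the run):
1. the yellow tray is fully home (within 6 mm), the red one not yet drawn (value of joint yellow_tray below 0.006 m and value of joint red_tray below 0.02 m), for 0.1 s.
2. the red tray is on its way out with a finger against the well side of its lip (value of joint red_tray between 0.03 and 0.1 m and contact force between the fingers and red_tray_c5 above 0.5 N).
3. the red tray is fully out (within 8 mm of its stop) (value of joint red_tray above 0.102 m), for 0.1 s.
At the end, for the whole second after the job is handed in: The red tray is out to within 8 mm of its stop and at rest, the yellow and blue trays are home to within 6 mm, and both clips lie in the red tray's bin (value of joint red_tray above 0.102 m and value of joint each of yellow_tray, blue_tray below 0.006 m and velocity of joint red_tray between -0.01 and 0.01 m/s and x of clip0 in the frame of red_bin between -0.08 and 0.08 m and y of clip0 in the frame of red_bin between -0.043 and 0.043 m and z of clip0 in the frame of red_bin between -0.005 and 0.03 m and x of clip1 in the frame of red_bin between -0.08 and 0.08 m and y of clip1 in the frame of red_bin between -0.043 and 0.043 m and z of clip1 in the frame of red_bin between -0.005 and 0.03 m); the robot touches nothing.
It fails at once if the red front is pinched: pressed on its outer face and its well side at once, by more than 1.5 N each (contact force between the fingers and red_tray_c5 above 1.5 N and contact force between the fingers and red_tray_c6 above 1.5 N).
It fails at once if the blue tray is opened by more than 15 mm (value of joint blue_tray above 0.015 m).
It fails at once if a clip is touched by the fingers or lifted above the tray (contact force between the fingers and clip0 above 0.5 N or height (world z) of any of clip0, clip1 above 0.06 m or contact force between the fingers and clip1 above 0.5 N).
It fails at once if a bystander is shifted by more than 15 mm (distance of any of clip_box, tape_roll, c_clamp, carton, jar, driver from where it was at the start of the episode above 0.015 m).
It also fails if it takes over 54 s, if anything falls off the work surface, if the arm or the gripper's body presses on something with over 40 N, if the wrist force passes 120 N, or if a joint passes its speed limit or range.

## Robot

A 6-joint arm with a two-finger parallel gripper is mounted at the origin on the work surface. World frame = base frame: x ahead of the robot, y to its left, z up, the work surface at z = 0. Lengths are in m, angles in rad, forces in N, time in s.
With the tool pointing down it reaches from about 0.35 to 0.975 m from the base axis. Payload 7.1 kg.
Tool frame: the origin (TCP) lies on the centre line of the jaws, within the pads' length; the fingertips stand 22 mm ahead of it and the grasp point (between the pads) lies 3 mm ahead of it; z points along the fingers, y is the line along which they close (so a half turn about z gives the same grasp; the last joint's range is limited). The gripper opens to 88 mm and grips with 3 to 60 N. Pads are 20 mm wide; open, the fingers measure 115 mm over their backs; the gripper's body (75 mm by 178 mm) begins 61 mm behind the grasp point.
Start: joints at [-1.245, 0.423, 1.63, -0, 1.089, -0.019], TCP at [0.211, -0.588, 0.245] pointing down, gripper open.
Joint ranges: [-3, 3], [-0.9, 2.11], [0.09, 2.58], [-1.31, 4.45], [0.11, 2.69], [-2.54, 2.54]. Speed limits (rad/s): [2.39, 2.39, 3.01, 3.14, 3.14, 3.14].

## Interface

Orientations are given as a unit quaternion [x, y, z, w].
In Python, from bench import robot gives the robot as it stands.
- The arm moves only by the shell command python3 -m pendant 'ROWS'. ROWS is a JSON object of lists of equal length, an entry for each row: "offset": the shift along the tool's x, y, z in mm, a list of three; "turn": the turn about the tool's z in degrees; "jaw": the finger opening in mm, from 0 to 87.8. In form: {"offset": [[x, y, z], ...], "turn": [turn, ...], "jaw": [jaw, ...]}. A call has 1 to 20 rows; each row is the pose to reach, as a shift and turn from the pose commanded when the call began, along the tool's axes at that moment; what a row does not reach only later rows make up. A row lasts 1/12 s, in which the tool goes at most 41.7 mm and 7.16 degrees, less where a joint would pass 70% of its speed; a pose out of reach is approached as far as the arm can. A call with a gripper value outside its range is refused whole. The fingers move at their own pace and stop on an object; the grip force is fixed at half the most. Time passes only in rows, so rows that repeat a pose let the fingers close. It gives the time, the measured TCP pose, the force, the opening and the grip force at its end, in the units of the state.
- robot.read_state(): the state, without advancing time (a new reading comes with each control period).
- robot.read_camera(name): name is "scene" or "side" or "wrist"; returns the picture (480x640x3 uint8, red, green, blue); there is no depth.
- robot.camera_model(name): a dict with "fx", "fy", "cx", "cy" (pixels), "R" (3x3) and "t" (3): a world point X has camera coordinates R X + t. Camera axes: x right, y down, z forward; pixel columns grow to the right and rows downward; lengths in m; the calibration is good to about 2 mm. A picture is of the moment at which its call begins: read the wrist's pose just before it. camera_model takes no time and is no camera call; for the wrist camera it gives the pose at the moment of the call.
- robot.finish_job(): hands the job in; it is judged then, once.
The state is a dict: "clock": time; "joint_pos": joint angles; "qd": joint speeds; "tau": joint torques, N m; "ee_pos": TCP position; "tcp_rot": TCP orientation; "wrist_force": force on the tool from outside, world axes, zero at the start; "wrist_torque": the same for the moment, N m; "finger_gap": finger opening in m; "finger_force": force on a finger pad.
Only numpy, scipy, OpenCV 4.12 (cv2) and the standard library are available. Lean on these libraries where they do the work, as an engineer would, in place of code of your own. Each camera call takes 0.05 s, during which the arm holds its last target. There are 200 camera calls.

## Working session

There is one attempt and no reset: what is moved stays moved. The work goes in short steps, Python scripts to look and compute and a shell command to move; the robot and the scene stay as the last step left them, time stands still between calls to the robot, and variables do not carry over. Pictures are saved under pics/ and viewed, at most 10 in all, crops included, and the job is handed in when it is done.

```bash
mkdir -p pics; python3 - <<'E'
from bench import robot
import cv2,numpy as np
for n in ("scene","side"):
    im=robot.read_camera(n); cv2.imwrite(f"pics/{n}0.png",im[:,:,::-1])
s=robot.read_state(); print(s["clock"],s["ee_pos"],s["tcp_rot"],s["finger_gap"])
from scipy.spatial.transform import Rotation as R
print(R.from_quat(s["tcp_rot"]).as_matrix().round(3))
E
```

```text
0.1 [ 0.21111833 -0.58777948  0.24401597] [ 9.85177627e-01  1.71536039e-01 -1.01677371e-04 -6.47566321e-04] 0.08811612390012306
[[ 0.941  0.338 -0.   ]
 [ 0.338 -0.941  0.001]
 [ 0.    -0.001 -1.   ]]
```

View pics/scene0.png

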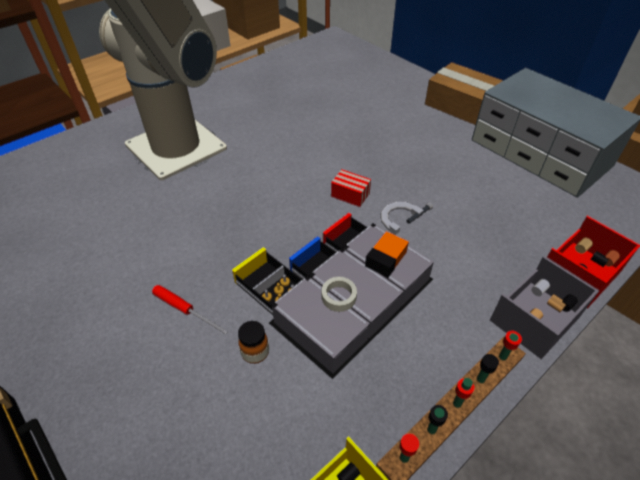

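View pics/side0.png

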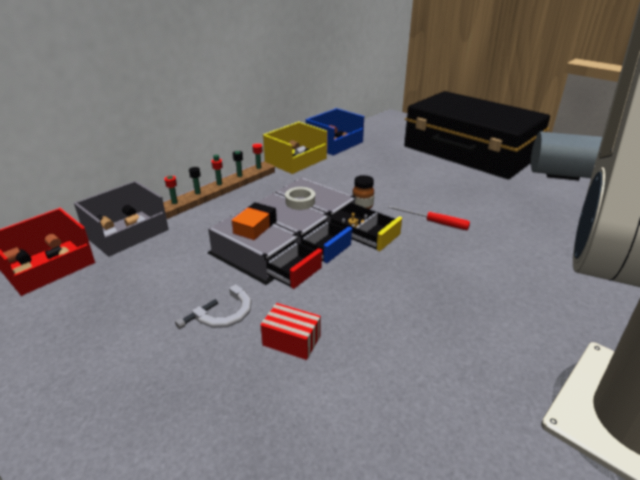

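The scene view shows the yellow front around (250,264), blue at (306,252) and red at (344,227); yellow is part-way out. I'll enlarge that area to get the lip corners.

```bash
python3 - <<'E'
import cv2
im=cv2.imread("pics/scene0.png")[205:305,225:385]
cv2.imwrite("pics/c1.png",cv2.resize(im,None,fx=5,fy=5,interpolation=cv2.INTER_CUBIC))
E
```

```text
(no output)
```

View pics/c1.png

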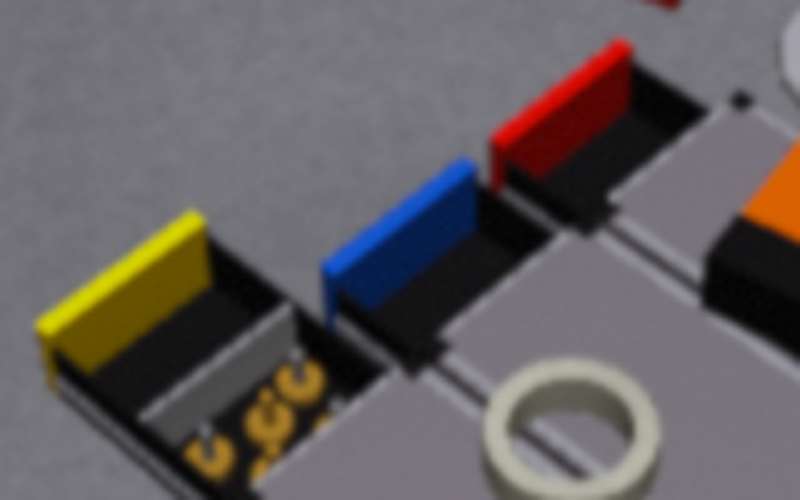

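The crop shows the lip top edges: yellow (46,329)–(201,215), blue (332,268)–(469,163), red (499,140)–(624,44).

```bash
cat >h.py <<'E'
import numpy as np
from bench import robot
from scipy.spatial.transform import Rotation as Rot
def ray(m,uv,z):
    R=np.array(m["R"]);t=np.array(m["t"]);c=-R.T@t
    d=R.T@np.array([(uv[0]-m["cx"])/m["fx"],(uv[1]-m["cy"])/m["fy"],1])
    return c+d*(z-c[2])/d[2]
def totool(p):  # world target -> tool mm offset
    s=robot.read_state(); return (Rot.from_quat(s["tcp_rot"]).inv().apply(np.array(p)-s["ee_pos"])*1e3).round(1)
E
python3 - <<'E'
from h import *
m=robot.camera_model("scene")
for n,a,b in (("y",(46,329),(201,215)),("b",(332,268),(469,163)),("r",(499,140),(624,44))):
    P=[ray(m,np.array(q)/5+[224.6,204.6],.058) for q in (a,b)]
    d=P[1]-P[0]; print(n,P[0].round(4),P[1].round(4),((P[0]+P[1])/2).round(4),np.linalg.norm(d).round(4),"xdir deg",np.degrees(np.arctan2(-d[0],d[1])).round(2))
w=robot.camera_model("wrist");s=robot.read_state();T=Rot.from_quat(s["tcp_rot"]).as_matrix()
R=np.array(w["R"]);print((T.T@(-R.T@w["t"]-s["ee_pos"])).round(3),(R@T).round(2),w["fx"])
E
```

```text
y [ 0.5428 -0.1583  0.058 ] [ 0.5344 -0.0705  0.058 ] [ 0.5386 -0.1144  0.058 ] 0.0882 xdir deg 5.47
b [ 0.5965 -0.0466  0.058 ] [0.589  0.0384 0.058 ] [ 0.5927 -0.0041  0.058 ] 0.0853 xdir deg 5.0
r [0.5873 0.058  0.058 ] [0.5797 0.1434 0.058 ] [0.5835 0.1007 0.058 ] 0.0857 xdir deg 5.06
[ 0.073  0.    -0.141] [[-0.    1.    0.  ]
 [-0.96 -0.   -0.27]
 [-0.27 -0.    0.96]] 356.74649012637406
```

```bash
python3 - <<'E'
from h import *
x=np.array([np.cos(np.radians(5)),np.sin(np.radians(5)),0]);y=np.array([-x[1],x[0],0])
p=np.array([.5386,-.1144,0])-.05*x; p[2]=.15; print(p,totool(p))
E
```

```text
[ 0.48879027 -0.11875779  0.15      ] [ 419.9 -347.4   94.5]
```

```bash
python3 -m pendant '{"offset":[[30,-25,5],[60,-50,10],[90,-75,15],[120,-100,20],[150,-125,25],[180,-150,30],[210,-174,35],[240,-199,40],[270,-224,50],[300,-249,60],[330,-273,70],[360,-298,80],[390,-323,90],[420,-347,95],[420,-347,95],[420,-347,95],[420,-347,95]],"turn":[3,6,9,12,14.8,14.8,14.8,14.8,14.8,14.8,14.8,14.8,14.8,14.8,14.8,14.8,14.8],"jaw":[0,0,0,0,0,0,0,0,0,0,0,0,0,0,0,0,0]}'
python3 - <<'E'
from h import *
import cv2
m=robot.camera_model("wrist"); im=robot.read_camera("wrist"); cv2.imwrite("pics/w1.png",im[:,:,::-1])
s=robot.read_state(); print(s["clock"],s["ee_pos"],Rot.from_quat(s["tcp_rot"]).as_matrix().round(3))
import pickle; pickle.dump(m,open("w1.pkl","wb"))
E
```

```text
clock: 1.52
ee_pos: [0.4889, -0.1196, 0.1495]
tcp_rot: [0.999, 0.044, -0.0, -0.0]
wrist_force: [-1.0, 0.3, 0.1]
finger_gap: 0.0004
finger_force: 0.0
1.5667 [ 0.48872138 -0.12024461  0.14963411] [[ 0.996  0.086 -0.001]
 [ 0.086 -0.996 -0.   ]
 [-0.001  0.    -1.   ]]
```

View pics/w1.png

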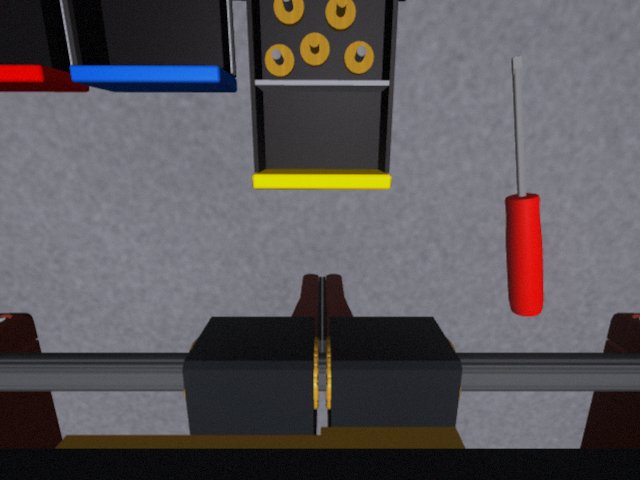

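The wrist view shows the yellow lip top at x 253–391, row ~181, blue top 72–221 at row 73, and the red right end at about 73. Finger is centred with the yellow front.

```bash
python3 - <<'E'
from h import *
import pickle
m=pickle.load(open("w1.pkl","rb"))
for uv in ((253,181),(391,181),(322,174),(322,188),(72,73),(221,73),(73,73)): print(uv,ray(m,uv,.058).round(4))
x=np.array([np.cos(np.radians(5)),np.sin(np.radians(5)),0])
Y=(ray(m,(253,181),.058)+ray(m,(391,181),.058))/2;B=(ray(m,(72,73),.058)+ray(m,(221,73),.058))/2
print(Y,B,"yellow out ~",(B-Y)@x, totool(Y), totool(B))
E
```

```text
(253, 181) [ 0.532  -0.0714  0.058 ]
(391, 181) [ 0.5398 -0.1603  0.058 ]
(322, 174) [ 0.5403 -0.1154  0.058 ]
(322, 188) [ 0.5314 -0.1162  0.058 ]
(72, 73) [0.5867 0.0387 0.058 ]
(221, 73) [ 0.5945 -0.05    0.058 ]
(73, 73) [0.5868 0.0381 0.058 ]
[ 0.53588903 -0.11582029  0.058     ] [ 0.59060685 -0.00565614  0.058     ] yellow out ~ 0.06411104462285482 [47.4 -0.4 91.6] [ 111.4 -105.4   91.6]
```

```bash
python3 -m pendant '{"offset":[[0,0,30],[0,0,60],[0,0,90],[0,0,93],[10,0,93],[20,0,93],[27,0,93],[34,0,93],[42,0,93],[50,0,93],[58,0,93],[66,0,93],[74,0,93],[80,0,93],[85,0,93],[89,0,93],[89,0,93],[89,0,93]],"turn":[0,0,0,0,0,0,0,0,0,0,0,0,0,0,0,0,0,0],"jaw":[0,0,0,0,0,0,0,0,0,0,0,0,0,0,0,0,0,0]}'; python3 -m pendant '{"offset":[[3,0,0],[5,0,0],[7,0,0],[7,0,0],[7,0,0]],"turn":[0,0,0,0,0],"jaw":[0,0,0,0,0]}'
```

```text
clock: 3.07
ee_pos: [0.5786, -0.1119, 0.0566]
tcp_rot: [0.999, 0.043, 0.001, 0.0]
wrist_force: [0.3, 0.1, 0.9]
finger_gap: 0.0004
finger_force: 0.0
clock: 3.48
ee_pos: [0.5839, -0.1114, 0.0565]
tcp_rot: [0.999, 0.043, -0.001, -0.0]
wrist_force: [-5.2, -1.4, 1.8]
finger_gap: 0.0008
finger_force: 2.4
```

```bash
python3 -m pendant '{"offset":[[2,0,0],[4,0,0],[4,0,0],[4,0,0]],"turn":[0,0,0,0],"jaw":[0,0,0,0]}'
python3 - <<'E'
from h import *
import cv2
im=robot.read_camera("scene"); cv2.imwrite("pics/c2.png",cv2.resize(im[190:310,215:375,::-1],None,fx=5,fy=5,interpolation=cv2.INTER_CUBIC))
E
```

```text
clock: 3.82
ee_pos: [0.5841, -0.1112, 0.0563]
tcp_rot: [0.999, 0.043, -0.005, -0.001]
wrist_force: [-17.8, -4.2, 13.7]
finger_gap: 0.0004
finger_force: 9.0
```

View pics/c2.png

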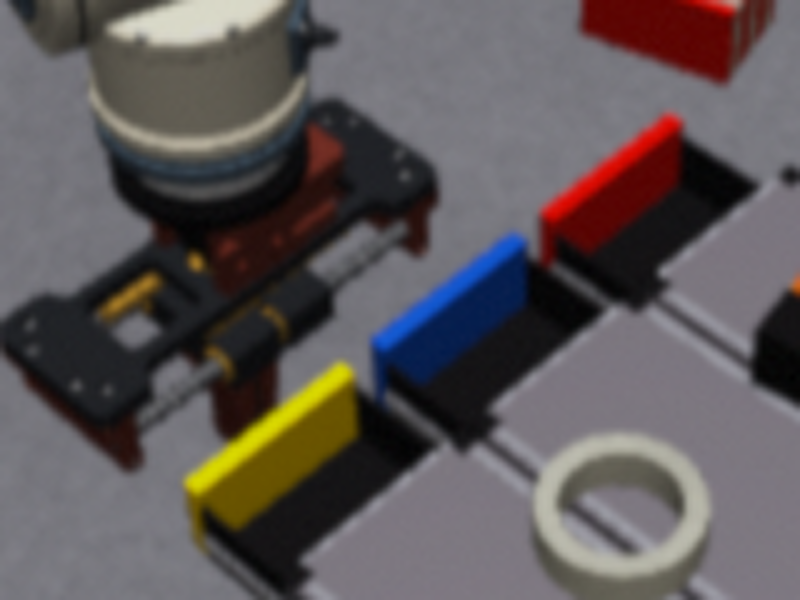

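The crop shows yellow flush in line with blue, front at (195–350, 370–485). The force rose from 5 to 18 N with no further motion, so it is on its stop. I'll back off, lift, and look at red from close by.

```bash
python3 -m pendant '{"offset":[[-15,0,0],[-30,0,0],[-38,0,-30],[-38,0,-60],[-38,0,-93],[-38,-35,-93],[-38,-70,-93],[-38,-105,-93],[-38,-140,-93],[-38,-175,-93],[-38,-210,-93],[-38,-210,-93],[-38,-210,-93],[-38,-210,-93]],"turn":[0,0,0,0,0,0,0,0,0,0,0,0,0,0],"jaw":[0,0,0,0,0,0,0,0,0,0,0,0,0,0]}'
python3 - <<'E'
from h import *
import cv2,pickle
m=robot.camera_model("wrist"); im=robot.read_camera("wrist"); cv2.imwrite("pics/w2.png",im[:,:,::-1])
pickle.dump(m,open("w2.pkl","wb"))
E
```

```text
clock: 5.03
ee_pos: [0.5333, 0.0949, 0.1498]
tcp_rot: [0.999, 0.044, 0.0, 0.0]
wrist_force: [1.2, -1.3, -0.9]
finger_gap: 0.0005
finger_force: 0.0
```

View pics/w2.png

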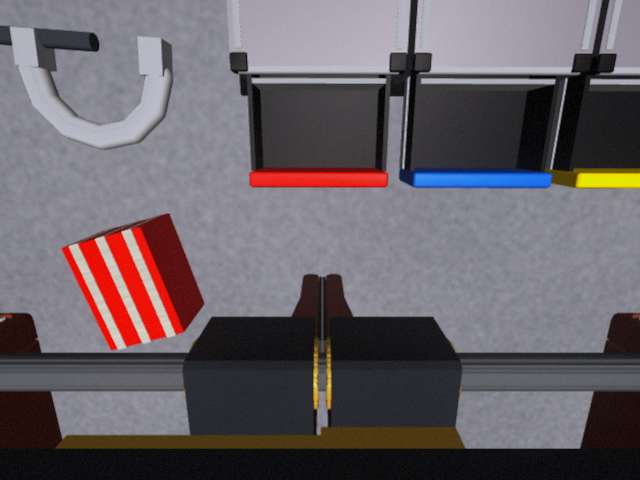

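The wrist view shows the red lip top at x 249–388, row ~180 (about 48 mm ahead of the tool, 2 mm left), the empty well behind it, and yellow flush with blue. I'll move over the well, descend, then draw.

```bash
python3 -m pendant '{"offset":[[27,-2,0],[54,-2,0],[80,-2,0],[80,-2,0],[80,-2,30],[80,-2,60],[80,-2,85],[80,-2,95],[80,-2,95],[80,-2,95]],"turn":[0,0,0,0,0,0,0,0,0,0],"jaw":[0,0,0,0,0,0,0,0,0,0]}'; python3 -m pendant '{"offset":[[-8,0,0],[-14,0,0],[-20,0,0],[-27,0,0],[-34,0,0],[-41,0,0],[-48,0,0],[-48,0,0]],"turn":[0,0,0,0,0,0,0,0],"jaw":[0,0,0,0,0,0,0,0]}'
```

```text
clock: 5.92
ee_pos: [0.6124, 0.103, 0.0548]
tcp_rot: [0.999, 0.043, -0.0, 0.0]
wrist_force: [0.8, 0.2, 0.7]
finger_gap: 0.0004
finger_force: 0.0
clock: 6.58
ee_pos: [0.5626, 0.0996, 0.0546]
tcp_rot: [0.999, 0.043, -0.001, 0.0]
wrist_force: [0.1, -0.1, -0.2]
finger_gap: 0.0003
finger_force: 0.0
```

```bash
python3 -m pendant '{"offset":[[-6,0,0],[-12,0,0],[-18,0,0],[-24,0,0],[-30,0,0],[-36,0,0],[-42,0,0],[-48,0,0],[-54,0,0],[-60,0,0],[-66,0,0],[-70,0,0],[-73,0,0],[-76,0,0],[-76,0,0]],"turn":[0,0,0,0,0,0,0,0,0,0,0,0,0,0,0],"jaw":[0,0,0,0,0,0,0,0,0,0,0,0,0,0,0]}'; python3 -m pendant '{"offset":[[-2,0,0],[-4,0,0],[-4,0,0],[-4,0,0]],"turn":[0,0,0,0],"jaw":[0,0,0,0]}'
```

```text
clock: 7.83
ee_pos: [0.489, 0.093, 0.0547]
tcp_rot: [0.999, 0.043, 0.001, 0.0]
wrist_force: [3.5, 1.2, -1.9]
finger_gap: 0.0006
finger_force: 1.6
clock: 8.17
ee_pos: [0.4889, 0.0931, 0.0551]
tcp_rot: [0.999, 0.043, 0.004, -0.0]
wrist_force: [14.0, 1.3, -9.9]
finger_gap: 0.0002
finger_force: 6.6
```

The force built up to 14 N with no motion at the expected travel, so red is on its stop. I'll release forward, lift clear and check.

```bash
python3 -m pendant '{"offset":[[8,0,0],[18,0,0],[18,0,0],[18,0,-25],[18,0,-60],[18,0,-100],[0,0,-120],[-30,0,-130],[-50,0,-140],[-50,0,-140],[-50,0,-140]],"turn":[0,0,0,0,0,0,0,0,0,0,0],"jaw":[0,0,0,0,0,0,0,0,0,0,0]}'
python3 - <<'E'
from h import *
import cv2
im=robot.read_camera("wrist"); cv2.imwrite("pics/w3.png",im[:,:,::-1])
im=robot.read_camera("scene"); cv2.imwrite("pics/s3.png",im[:,:,::-1])
E
```

```text
clock: 9.08
ee_pos: [0.4343, 0.0883, 0.1951]
tcp_rot: [0.999, 0.043, 0.0, 0.0]
wrist_force: [-0.2, 0.0, -0.0]
finger_gap: 0.0003
finger_force: 0.0
```

View pics/w3.png

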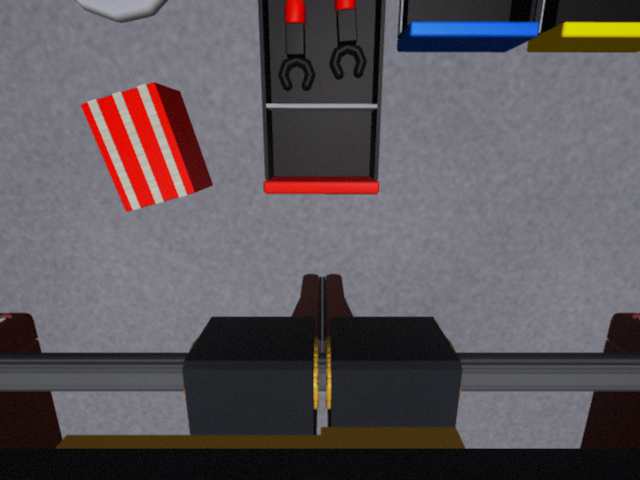

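View pics/s3.png

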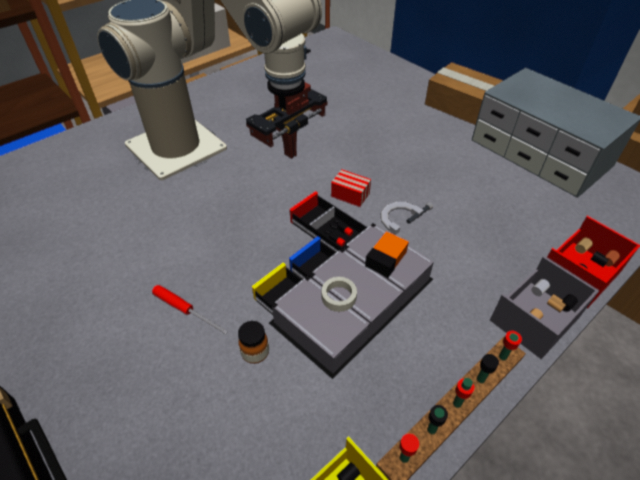

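Red is drawn out with its lip at (322,186), both clips are in the bin, and blue and yellow are flush (row ~30). The bystanders are unmoved. I'll do one quick check of the red travel, then hand in.

```bash
python3 - <<'E'
from h import *
m=robot.camera_model("wrist"); x=np.array([np.cos(np.radians(5)),np.sin(np.radians(5)),0])
d=(ray(m,(467,29),.058)-ray(m,(322,187),.058))@x; print(d)
if d>.1: print(robot.finish_job())
E
```

```text
0.10911448311659909
the job is handed in; nothing more can be done
None
```

The yellow tray is fully home and the red tray is out against its stop (about 109 mm measured of 110). Both clips are in the red tray's bin, blue looks closed and the bystanders look unmoved in the final pictures, and the job is handed in.

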